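Make up the hot-buffet kit and the drinks kit in the dry store

ROBOT

A 6-joint arm with a two-finger parallel gripper is mounted at the origin on the work surface. World frame = base frame: x ahead of the robot, y to its left, z up, the work surface at z = 0. Lengths are in m, angles in degrees, forces in N, time in s.
With the tool pointing down it reaches from about 0.35 to 0.875 m from the base axis. Payload 4.2 kg.
Tool frame: the origin (TCP) lies midway between the tips of the shut fingers; the grasp point (between the pads) lies 19 mm behind it; z points along the fingers, y is the direction in which the jaws open and shut (so a half turn about z gives the same grasp; the last joint's range is limited). The gripper opens to 87 mm and grips with 3 to 60 N. Pads are 19 mm wide; open, the fingers measure 117 mm over their backs; the gripper's body (75 mm by 190 mm) begins 51 mm behind the grasp point.
Start: joints at [-62.074, 22.042, 0.453, 0, -68.411, -14.817], TCP at [0.142, -0.609, 0.194] pointing down, gripper open.
Joint ranges: [-179.83, 179.83], [-69.29, 118.12], [-61.27, 80.66], [-181.25, 117.63], [-171.15, -9.14], [-177.46, 177.46]. Speed limits (degrees/s): [159.86, 159.86, 180, 180, 180, 180].

INTERFACE

Orientations are given as a 3x3 rotation matrix whose columns are the frame's x, y, z axes.
In Python, from station import r gives the robot as it stands.
- The arm moves only by the tool carry_out, never from a script. Its argument "steps" is a list of rows, each a list of 2 entries, a list of its own where there are three numbers: the shift along the tool's x, y, z in cm, then the turn about the tool's z in degrees. In form: [[[x, y, z], twist], ...]. A call has 1 to 20 rows; each row is the pose to reach, as a shift and turn from the pose measured when the call began, along the tool's axes at that moment; what a row does not reach only later rows make up. A row lasts 1/10 s, in which the tool goes at most 50 mm and 8.59 degrees, less where a joint would pass 70% of its speed; a pose out of reach is approached as far as the arm can. A call with a gripper value outside its range is refused whole. "gripper" is the gripper's target within -1 to 1 (fully open at 1, half-way at 0, shut at -1), set as the call begins (left out, the last holds). The fingers move at their own pace and stop on an object; the grip force is fixed at half the most. Time passes only in rows, so rows that repeat a pose let the fingers close. It gives the time, the measured TCP pose, the force and the opening at its end, in the units of the state.
- r.sense(): the state, without advancing time (a new reading comes with each control period).
- r.capture(name): name is "scene" or "top" or "wrist"; returns the picture (420x560x3 uint8, red, green, blue); there is no depth.
- r.calibration(name): a dict with "camera_matrix" (3x3 intrinsics, pixels), "D" ([k1, k2, p1, p2, k3] as OpenCV has them; the pictures are not rectified), "world_from_camera" (4x4, takes a point from camera to world coordinates). Camera axes: x right, y up, looking along -z (the intrinsics and any distortion apply to the point x, -y, -z); pixel columns grow to the right and rows downward; lengths in m; the calibration is good to about 2 mm. A picture is of the moment at which its call begins: read the wrist's pose just before it. calibration takes no time and is no camera call; for the wrist camera it gives the pose at the moment of the call.
- r.finish_job(): hands the job in, once; it reports no verdict.
Trained networks look in the newest picture that a camera, given by its name, has taken for a name from the list of things; names that differ only in an ending like _2 or _b are one class to them, and where a whole thing is asked for, a point or a joint stands for the part that bears it (a point fixed in the world has none). Each returns a list of dicts, best first, with "confidence" (0 to 1); they miss things now and then, are a little off and sometimes report something else, mostly with a low value. They report only what shows in the picture. A call takes as long as a camera call. They do not tell look-alikes from the thing itself.
- r.cut_out(camera, target): "pixels" (420x560 bool, what is visible of it).
- r.place_of(camera, target): "centre" ([x, y, z] in m, in world coordinates, good to about 4 mm: a listed point, or the origin of a listed thing).
The state is a dict: "time_s": time; "joints": joint angles; "joint_velocities": joint speeds; "effort": joint torques, N m; "tcp_pos": TCP position; "ee_rot": TCP orientation; "wrist_force": force on the tool from outside, world axes, zero at the start; "moment": the same for the moment, N m; "gripper_width": opening from 0.0 (shut) to 1.0 (fully open).
Only numpy, scipy, OpenCV 4.12 (cv2) and the standard library are available. Lean on these libraries where they do the work, as an engineer would, in place of code of your own. Each camera call takes 0.05 s, during which the arm holds its last target. There are 200 camera calls.

TASK

Make up the two catering kits. Hot-buffet kit, in the blue divided tray: the red gas lighter from the spring clips lying in the long compartment, and the blue fuel tin and the yellow-lidded mustard jar standing upright in the two square compartments, one in each. Drinks kit, in the brown cardboard carrier: the pink can and the green bottle standing upright, one in each cell; leave the orange can and the red-lidded chilli jar standing where they are.

Things in the scene. Friction and masses are not known exactly. Their poses are not given: they have to be found in the camera images.
- fuel_tin_mid (a point): Chafing-fuel tin, silver rims, dark blue side with a yellow stripe, silver top with a small black cap; upright cylinder 58 mm across and 76 mm tall, about 200 g. The point is on its axis half-way up (38 mm above its foot), z up.
- mustard_jar_mid (a point): Mustard jar with a bright yellow lid and white label; upright cylinder 50 mm across and 80 mm tall, about 180 g. The point is on its axis half-way up (40 mm above its foot), z up.
- pink_can_mid (a point): Small pink drinks can with a pink lid, silver rim and tab; upright cylinder 53 mm across and 84 mm tall, about 160 g. The point is on its axis half-way up (42 mm above its foot), z up.
- green_bottle_mid (a point): Small green juice bottle with a white cap; upright, 46 mm across and 86 mm tall, about 120 g. It can be gripped anywhere as a 46 mm cylinder up to 50 mm above its foot. The point is on its axis half-way up (43 mm above its foot), z up.
- lighter_mid (a point): Gas lighter, a 198 mm stick, 70 g: red round handle 24 mm across, square black butt, steel nozzle 11 mm across. Point: on the axis at mid-handle, near the balance point; y runs along it to the nozzle. Butt ends at y = -72 mm, handle at +70, nozzle tip at +126. Starts level in the clips, axis 50 mm above the table. Lying in the tray its axis is 15 mm above the table; a drop of 10 mm is harmless.
- clip_bracket: Grey steel bracket, fixed; foot 70 x 130 mm. Two ears 64 mm high at y = -48 and +48 mm (free between them) carry steel spring clips 12 mm wide, jaws open to -x, gripping the lighter's handle. Origin on the table below the lighter's axis, which lies along y. The lighter comes out sideways to -x with 5 to 12 N and is free after 25 mm; it cannot be lifted straight up.
- buffet_tray: Blue divided tray, fixed, 187 (x) by 228 mm (y), rim 14 mm high, ridges 12 mm, floor 3 mm above the table. Origin: centre of underside. Long compartment on the +x side: 90 x 220 mm inside, centre x = +44.5, y = 0 mm. Two square ones on the -x side: 85 (x) by 108 mm inside, centres x = -47, y = +56 and -56 mm. Tin and jar standing there get in the way of a gripper laying the lighter.
- drinks_carrier: Brown cardboard carrier, fixed to the table, 84 mm (x) by 164 mm (y), walls 4 mm thick and 20 mm high, floor 4 mm above the table. Origin at the centre of its underside, z up. A wall across the middle divides it into two cells, 76 mm (x) by 76 mm (y), centres at x = 0, y = +40 and -40 mm.
- orange_can_mid (a point): Small orange drinks can with an orange lid, not wanted: 53 mm across, 84 mm tall. The point is on its axis half-way up.
- chilli_jar_mid (a point): Dark red chilli jar with a red lid, not wanted: 50 mm across, 80 mm tall. The point is on its axis half-way up.
Things that resemble listed ones, but are neither listed nor needed, are in the scene too. There is more than one size of the part that bears mustard_jar_mid; the job needs the smaller.

How it is judged:
By the outcome, as a careful person would: the job done as asked, in the order asked, and still so for the second after the job is handed in, with the robot touching nothing.
It also fails if it takes over 115 s, if anything falls off the work surface, if the arm or the gripper's body presses on something with over 40 N, if the wrist force passes 120 N, or if a joint passes its speed limit or range.

## Working session

There is one attempt and no reset: what is moved stays moved. The work goes in short steps, Python scripts to look and compute and a tool call to move; the robot and the scene stay as the last step left them, time stands still between calls to the robot, and variables do not carry over. Pictures are saved under pics/ and viewed, about 12 in all and at most 16, crops included, and the job is handed in when it is done.

Besides the shell and the picture viewer there is one more tool, called after "Request:" by a JSON object that holds its "api" and its "payload", one argument or row to a line. carry_out: Moves the arm, as the interface text tells. Its arguments: {"type":"object","properties":{"steps":{"type":"array","items":{"type":"array"}},"gripper":{"type":"number"}},"required":["steps"]}

```bash
mkdir -p pics; ls; cat > h.py <<'E'
from station import r
import numpy as np, cv2
def save(cam,name):
    im=r.capture(cam); cv2.imwrite(f'pics/{name}.png',im[:,:,::-1]); return im
N=['fuel_tin_mid','mustard_jar_mid','pink_can_mid','green_bottle_mid','lighter_mid','clip_bracket','buffet_tray','drinks_carrier','orange_can_mid','chilli_jar_mid']
def places(cam,names=N):
    for n in names:
        print(cam,n,[(np.round(d['centre'],3).tolist(),round(d['confidence'],2)) for d in r.place_of(cam,n)])
E
python3 - <<'E'
from h import *
a=save('scene','scene0'); b=save('top','top0')
places('top'); places('scene')
s=r.sense(); print(s)
E
```

```text
pics
top fuel_tin_mid [([0.53, 0.087, 0.039], 0.75)]
top mustard_jar_mid [([0.427, 0.096, 0.039], 0.95), ([0.317, -0.109, 0.049], 0.83)]
top pink_can_mid [([0.521, -0.094, 0.042], 0.75)]
top green_bottle_mid [([0.519, 0.005, 0.042], 0.82), ([0.523, -0.093, 0.042], 0.46)]
top lighter_mid [([0.684, 0.018, 0.053], 0.56)]
top clip_bracket [([0.68, 0.017, 0.001], 0.72)]
top buffet_tray [([0.473, 0.275, 0.0], 0.79), ([0.425, 0.095, 0.04], 0.69)]
top drinks_carrier [([0.485, -0.286, 0.003], 0.78)]
top orange_can_mid [([0.432, -0.1, 0.041], 0.71)]
top chilli_jar_mid [([0.426, 0.0, 0.037], 0.81)]
scene fuel_tin_mid [([0.528, 0.087, 0.037], 0.58)]
scene mustard_jar_mid [([0.422, 0.094, 0.042], 0.77), ([0.323, -0.107, 0.06], 0.57)]
scene pink_can_mid [([0.52, -0.096, 0.041], 0.95)]
scene green_bottle_mid [([0.52, 0.005, 0.044], 0.86), ([0.421, 0.098, 0.041], 0.34)]
scene lighter_mid [([0.679, 0.022, 0.054], 0.83)]
scene clip_bracket [([0.685, 0.02, 0.005], 0.95)]
scene buffet_tray [([0.469, 0.278, 0.001], 0.63)]
scene drinks_carrier [([0.484, -0.288, -0.001], 0.56), ([0.522, 0.003, 0.044], 0.24
[... 232 characters left out ...]
8e-04,
       -6.84136027e+01, -1.48168842e+01]), 'joint_velocities': array([-0.07517277, -0.04344079,  0.02115094, -0.05006679,  0.04629141,
        0.00554367]), 'effort': array([-1.12412017e-04, -3.90474451e+01,  1.87623310e+01,  4.22432452e+00,
        1.55301718e-02, -3.18005436e-05]), 'tcp_pos': array([ 0.14177029, -0.60868351,  0.19434007]), 'ee_rot': array([[-9.73939874e-01, -2.26806351e-01, -3.30893390e-05],
       [-2.26806352e-01,  9.73939873e-01,  4.86577165e-05],
       [ 2.11911475e-05,  5.48945625e-05, -9.99999998e-01]]), 'wrist_force': array([ 0.22421991, -0.81808602,  0.30917998]), 'moment': array([ 0.02881478, -0.03533967,  0.0040242 ]), 'gripper_width': 1.0014334970600878}
```

View pics/top0.png

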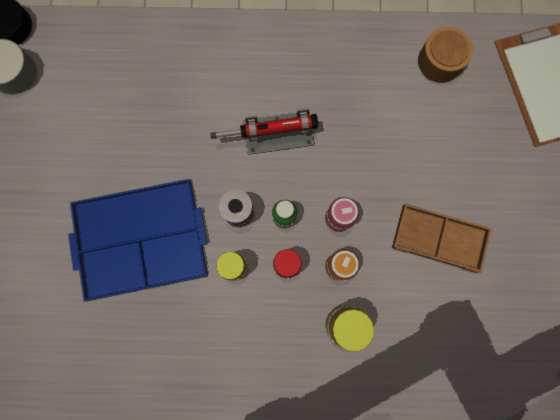

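View pics/scene0.png

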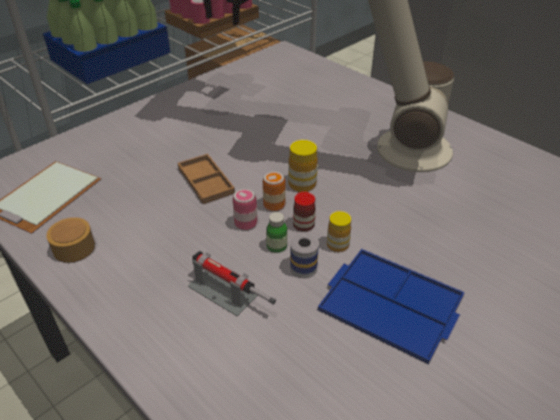

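The top view shows the tray at left around (137,240), with the long compartment on the far side. The lighter is in its clips at (265,127), nozzle left. The small mustard jar is at (231,265), and the yellow lid at (353,330) is the large look-alike. The carrier is at (442,238). Next I'll get orientations from the masks.

```bash
cat >> h.py <<'E'
def ray(cam,uv,z,cal=None):
    c=cal or r.calibration(cam); K=np.array(c['camera_matrix'],float); T=np.array(c['world_from_camera'])
    p=cv2.undistortPoints(np.array(uv,float).reshape(-1,1,2),K,np.array(c['D'],float))[:,0]
    d=np.c_[p[:,0],-p[:,1],-np.ones(len(p))]@T[:3,:3].T; o=T[:3,3]
    return o+d*((z-o[2])/d[:,2])[:,None]
def rect(cam,name,z):
    d=r.cut_out(cam,name)[0]; v,u=np.nonzero(d['pixels'])
    P=ray(cam,np.c_[u,v],z)[:,:2]; m=cv2.minAreaRect((P*1000).astype(np.float32))
    print(cam,name,round(d['confidence'],2),'centroid',P.mean(0).round(4),'rect c',np.round(m[0],1),'size',np.round(m[1],1),'ang',round(m[2],1)); return P
def go(x,y,z,yaw=None):
    "shift (cm, tool axes) and twist from the current pose to TCP x,y,z with tool-x heading yaw"
    s=r.sense(); R=np.array(s['ee_rot']); d=R.T@(np.array([x,y,z])-s['tcp_pos'])*100
    y0=np.degrees(np.arctan2(R[1,0],R[0,0])); t=0 if yaw is None else -((yaw-y0+180)%360-180)
    print('go',d.round(2).tolist(),'twist',round(t,1),'now',np.round(s['tcp_pos'],4),'yaw',round(y0,2),'t',round(s['time_s'],2),'F',np.round(s['wrist_force'],1),'w',round(s['gripper_width']*87,1))
E
python3 - <<'E'
from h import *
r.capture('top')
rect('top','buffet_tray',.012); rect('top','drinks_carrier',.018)
rect('top','lighter_mid',.05); rect('top','clip_bracket',.03)
go(.55,.02,.30,-90)
print(ray('top',[[212,135],[317,122]],.05))
E
```

```text
top buffet_tray 0.95 centroid [0.4709 0.2771] rect c [471.7 277.5] size [191.5 251.2] ang 12.5
top drinks_carrier 0.95 centroid [ 0.4827 -0.2873] rect c [ 482.7 -286.3] size [171.7  90.4] ang 75.1
top lighter_mid 0.79 centroid [0.6789 0.0328] rect c [675.6  44.1] size [ 31.  201.4] ang 10.3
top clip_bracket 0.71 centroid [0.6722 0.0175] rect c [678.7  19.2] size [ 73.4 125.6] ang 9.4
go [-54.02, 51.97, -10.56] twist -76.9 now [ 0.1418 -0.6087  0.1943] yaw -166.89 t 1.35 F [-0.2 -0.9  0.1] w 86.8
[[ 0.66186758  0.13996355  0.05      ]
 [ 0.69030916 -0.05269996  0.05      ]]
```

Request:
{"api": "carry_out", "payload": {
  "steps": [
    [[-54,52,-10.6],-86],
    [[-54,52,-10.6],-86],
    [[-54,52,-10.6],-86],
    [[-54,52,-10.6],-86],
    [[-54,52,-10.6],-86],
    [[-54,52,-10.6],-86],
    [[-54,52,-10.6],-86],
    [[-54,52,-10.6],-86],
    [[-54,52,-10.6],-86],
    [[-54,52,-10.6],-86],
    [[-54,52,-10.6],-86],
    [[-54,52,-10.6],-86],
    [[-54,52,-10.6],-86],
    [[-54,52,-10.6],-86],
    [[-54,52,-10.6],-86],
    [[-54,52,-10.6],-86],
    [[-54,52,-10.6],-86],
    [[-54,52,-10.6],-86],
    [[-54,52,-10.6],-86],
    [[-54,52,-10.6],-86]
  ]
}}

```text
time_s: 3.35
tcp_pos: [0.5491, 0.0191, 0.3007]
ee_rot: [[0.157, -0.988, 0.0], [-0.988, -0.157, 0.0], [-0.0, -0.0, -1.0]]
wrist_force: [-0.3, -0.8, -0.5]
gripper_width: 0.999
```

```bash
python3 - <<'E'
from h import *
save('wrist','w1'); print(np.round(r.calibration('wrist')['world_from_camera'],3))
places('wrist'); rect('wrist','lighter_mid',.05)
go(.68,.02,.15,-80.6); print(r.sense()['joints'].round(1))
E
```

```text
[[-0.988  0.151  0.04   0.561]
 [-0.156 -0.953 -0.258 -0.051]
 [-0.001 -0.261  0.965  0.491]
 [ 0.     0.     0.     1.   ]]
wrist fuel_tin_mid [([0.524, 0.093, 0.042], 0.92)]
wrist mustard_jar_mid [([0.519, 0.006, 0.039], 0.71), ([0.324, -0.107, 0.058], 0.57), ([0.529, 0.092, 0.041], 0.52)]
wrist pink_can_mid [([0.523, -0.099, 0.042], 0.85)]
wrist green_bottle_mid [([0.519, 0.006, 0.042], 0.9), ([0.527, 0.092, 0.041], 0.42)]
wrist lighter_mid [([0.684, 0.023, 0.051], 0.6)]
wrist clip_bracket [([0.681, 0.02, 0.004], 0.86)]
wrist buffet_tray [([0.476, 0.278, 0.003], 0.69)]
wrist drinks_carrier [([0.475, 0.277, 0.001], 0.51)]
wrist orange_can_mid [([0.426, -0.098, 0.044], 0.83), ([0.521, -0.097, 0.044], 0.35)]
wrist chilli_jar_mid [([0.429, 0.002, 0.042], 0.64)]
wrist lighter_mid 0.97 centroid [0.6817 0.0284] rect c [680.1  43.6] size [ 26.4 186.3] ang 8.7
go [2.09, -12.86, 15.03] twist -0.3 now [0.5498 0.0203 0.3003] yaw -80.88 t 3.95 F [-0.2 -0.9 -0. ] w 86.9
[ 19.   11.5   0.6   0.  -79.2  -9.9]
```

View pics/w1.png

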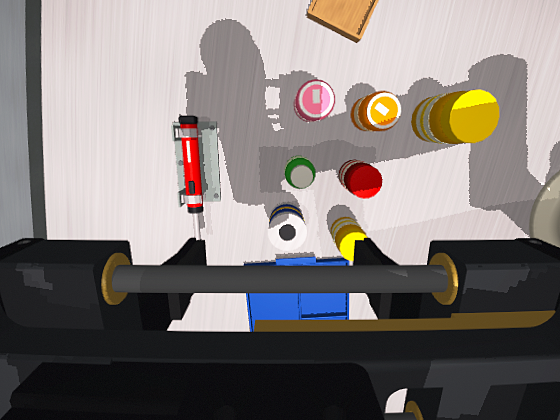

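```bash
python3 - <<'E'
from h import *
for cam in('wrist','top'):
    im=r.capture(cam).astype(int); d=r.cut_out(cam,'lighter_mid')[0]['pixels']
    red=(im[...,0]>110)&(im[...,1]<60)&(im[...,2]<60)
    red&=cv2.dilate(d.astype(np.uint8),np.ones((5,5)))>0
    v,u=np.nonzero(red); P=ray(cam,np.c_[u,v],.052)[:,:2]
    m=cv2.minAreaRect((P*1000).astype(np.float32)); print(cam,len(P),np.round(m[0],1),np.round(m[1],1),m[2])
    v,u=np.nonzero(d); P=ray(cam,np.c_[u,v],.052)[:,:2]; c=P.mean(0); a=np.radians(9); e=np.array([-np.sin(a),np.cos(a)])
    q=(P-c)@e; print(' ends',c+e*q.min(),c+e*q.max(), 'cross at',[ (np.round(t,3),np.round(np.mean(((P-c)@[np.cos(a),np.sin(a)])[abs(q-t)<.006]),4)) for t in np.arange(-.08,.1,.03)])
E
```

```text
wrist 867 [681.8  21.2] [ 24.8 122.3] 9.1471529006958
 ends [ 0.6929601  -0.05141713] [0.66351207 0.13451037] cross at [(np.float64(-0.08), np.float64(-0.0)), (np.float64(-0.05), np.float64(-0.0004)), (np.float64(-0.02), np.float64(0.0003)), (np.float64(0.01), np.float64(-0.0)), (np.float64(0.04), np.float64(0.0004)), (np.float64(0.07), np.float64(0.0006))]
top 6 [692.7 -38.2] [4.  2.7] 44.51374053955078
 ends [ 0.69139388 -0.05158586] [0.66079153 0.14162975] cross at [(np.float64(-0.08), np.float64(nan)), (np.float64(-0.05), np.float64(nan)), (np.float64(-0.02), np.float64(nan)), (np.float64(0.01), np.float64(nan)), (np.float64(0.04), np.float64(-0.0005)), (np.float64(0.07), np.float64(-0.0003))]
  return _methods._mean(a, axis=axis, dtype=dtype,
  ret = ret.dtype.type(ret / rcount)
```

Request:
{"api": "carry_out", "payload": {
  "steps": [
    [[2.15,-12.95,10],0],
    [[2.15,-12.95,12],0],
    [[2.15,-12.95,14],0],
    [[2.15,-12.95,16],0],
    [[2.15,-12.95,18],0],
    [[2.15,-12.95,20],0],
    [[2.15,-12.95,22],0],
    [[2.15,-12.95,24],0],
    [[2.15,-12.95,25.5],0],
    [[2.15,-12.95,26.4],0],
    [[2.15,-12.95,26.4],0],
    [[2.15,-12.95,26.4],0]
  ]
}}

```text
time_s: 5.35
tcp_pos: [0.6817, 0.0196, 0.037]
ee_rot: [[0.159, -0.987, 0.001], [-0.987, -0.159, -0.0], [0.0, -0.001, -1.0]]
wrist_force: [0.7, -0.2, 0.3]
gripper_width: 0.998
```

Request:
{"api": "carry_out", "payload": {
  "steps": [
    [[0,0,0],0],
    [[0,0,0],0],
    [[0,0,0],0],
    [[0,0,0],0],
    [[0,0,0],0],
    [[0,0,0],0],
    [[0,0,0],0],
    [[0,0,0],0]
  ],
  "gripper": -1
}}

```text
time_s: 6.15
tcp_pos: [0.6817, 0.0196, 0.037]
ee_rot: [[0.159, -0.987, 0.001], [-0.987, -0.159, -0.0], [0.0, -0.001, -1.0]]
wrist_force: [0.2, 0.4, 0.0]
gripper_width: 0.356
```

Request:
{"api": "carry_out", "payload": {
  "steps": [
    [[0,0,0],0],
    [[0,0,0],0],
    [[0,0,0],0],
    [[0,0,0],0]
  ]
}}

```text
time_s: 6.55
tcp_pos: [0.6817, 0.0196, 0.037]
ee_rot: [[0.159, -0.987, 0.001], [-0.987, -0.159, -0.0], [0.0, -0.001, -1.0]]
wrist_force: [0.3, -0.0, -0.3]
gripper_width: 0.031
```

```bash
python3 - <<'E'
from h import *
a=save('scene','s2'); w=r.capture('wrist')
cv2.imwrite('pics/c2.png',np.hstack([cv2.resize(a[200:340,140:330],(570,420))[:,:,::-1],cv2.resize(w[:,:,::-1],(0,0),fx=.4,fy=.4).repeat(1,0)[:420] if 0 else cv2.resize(w[80:320,100:250],(230,420))[:,:,::-1]]))
places('scene',['lighter_mid']);print(r.sense()['gripper_width'])
E
```

```text
scene lighter_mid [([0.679, 0.018, 0.052], 0.65), ([0.686, 0.018, -0.0], 0.2)]
0.009222608570965957
```

View pics/c2.png

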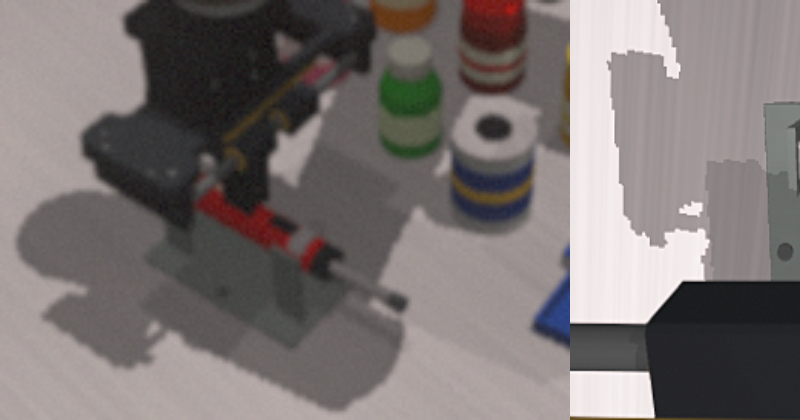

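```bash
cat >> h.py <<'E'
def proj(cam,P):
    c=r.calibration(cam); T=np.linalg.inv(np.array(c['world_from_camera'])); q=(np.c_[np.atleast_2d(P),np.ones(len(np.atleast_2d(P)))]@T.T)[:,:3]*[1,-1,-1]
    return cv2.projectPoints(q,np.zeros(3),np.zeros(3),np.array(c['camera_matrix'],float),np.array(c['D'],float))[0][:,0]
E
python3 - <<'E'
from h import *
s=r.sense(); p=s['tcp_pos']; R=s['ee_rot']
Q=[p,p-R[:,2]*.05,p+R[:,1]*.03,p+R[:,1]*.03-R[:,2]*.06,[.681,.0195,.05],[.6921,-.0515,.05],[.661,.144,.05]]
u=proj('scene',Q); print(u.round(1).tolist())
a=save('scene','s3'); t=r.capture('top'); ut=proj('top',Q)
def mk(im,u,x0,y0,w,h,f):
    c=cv2.resize(im[y0:y0+h,x0:x0+w,::-1],None,fx=f,fy=f,interpolation=cv2.INTER_CUBIC).copy()
    for i,q in enumerate(u):
        pt=tuple(int(k) for k in ((q-[x0,y0])*f)); cv2.circle(c,pt,3,(0,255,0),1); cv2.putText(c,str(i),pt,0,.4,(255,255,0),1)
    return c
cv2.imwrite('pics/c3.png',np.hstack([mk(a,u,180,210,100,120,4),mk(t,ut,220,60,100,120,4)]))
E
```

```text
[[223.1, 276.6], [221.2, 258.9], [233.0, 267.7], [231.1, 246.3], [222.8, 271.9], [195.9, 256.2], [274.5, 301.7]]
```

View pics/c3.png

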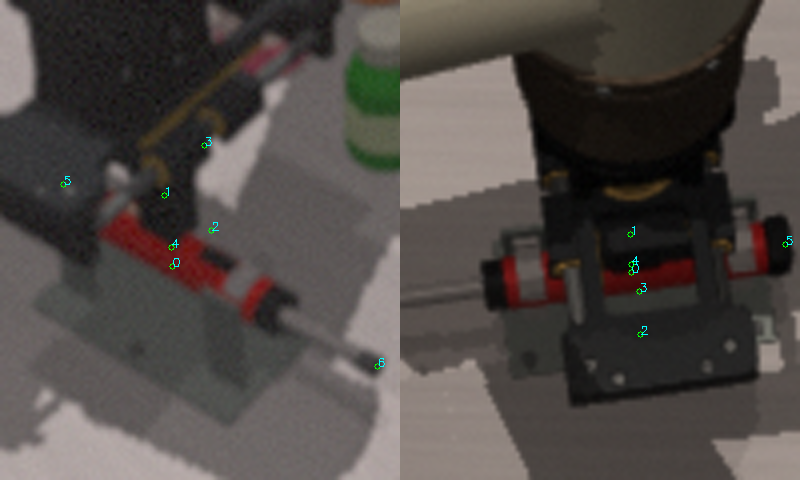

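Request:
{"api": "carry_out", "payload": {
  "steps": [
    [[0,0,0],0],
    [[0,0,0],0],
    [[0,0,0],0],
    [[0,0,0],0],
    [[0,0,0],0],
    [[0,0,0],0],
    [[0,0,0],0],
    [[0,0,0],0],
    [[0,0,0],0],
    [[0,0,0],0],
    [[0,0,0],0],
    [[0,0,0],0]
  ],
  "gripper": 1
}}

```text
time_s: 8.0
tcp_pos: [0.6817, 0.0196, 0.037]
ee_rot: [[0.159, -0.987, 0.001], [-0.987, -0.159, -0.0], [0.0, -0.001, -1.0]]
wrist_force: [0.1, 0.2, -1.0]
gripper_width: 0.97
```

```bash
python3 - <<'E'
from h import *
s=r.sense(); p=s['tcp_pos']; R=s['ee_rot']
Q=[p+R[:,1]*.0435,p-R[:,1]*.0435,p+R[:,1]*.0435-R[:,2]*.05,p-R[:,1]*.0435-R[:,2]*.05]
def mk(im,u,x0,y0,w,h,f):
    c=cv2.resize(im[y0:y0+h,x0:x0+w,::-1],None,fx=f,fy=f,interpolation=cv2.INTER_CUBIC).copy()
    for i,q in enumerate(u):
        pt=tuple(int(k) for k in ((q-[x0,y0])*f)); cv2.circle(c,pt,3,(0,255,0),1); cv2.putText(c,str(i),pt,0,.4,(255,255,0),1)
    return c
a=r.capture('scene'); w=r.capture('wrist'); print(s['gripper_width'])
cv2.imwrite('pics/c4.png',np.hstack([mk(a,proj('scene',Q),180,210,100,120,4),cv2.resize(w[...,::-1],(400,300),interpolation=cv2.INTER_AREA).copy() if 0 else np.vstack([cv2.resize(w[...,::-1],(400,300),interpolation=cv2.INTER_AREA),np.zeros((180,400,3),np.uint8)])]))
E
```

```text
0.9698112281825932
```

View pics/c4.png

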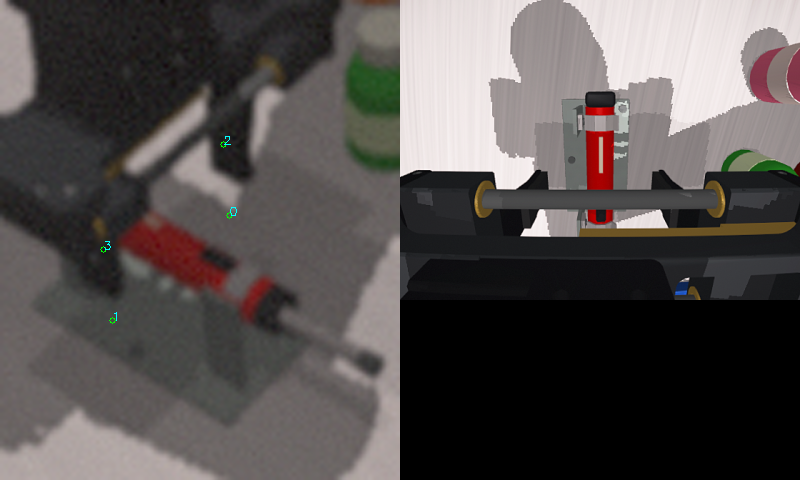

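The crop shows the open fingertips ending about 25 mm above the reported TCP, which is why the fingers closed over the top of the lighter. I'll descend slowly by that amount and regrip.

Request:
{"api": "carry_out", "payload": {
  "steps": [
    [[0,0,0.6],0],
    [[0,0,1.2],0],
    [[0,0,1.7],0],
    [[0,0,2.1],0],
    [[0,0,2.4],0],
    [[0,0,2.6],0],
    [[0,0,2.6],0],
    [[0,0,2.6],0]
  ]
}}

```text
time_s: 8.9
tcp_pos: [0.6818, 0.0196, 0.0111]
ee_rot: [[0.159, -0.987, 0.001], [-0.987, -0.159, -0.0], [0.0, -0.001, -1.0]]
wrist_force: [0.2, -0.2, 0.4]
gripper_width: 0.998
```

Request:
{"api": "carry_out", "payload": {
  "steps": [
    [[0,0,0],0],
    [[0,0,0],0],
    [[0,0,0],0],
    [[0,0,0],0],
    [[0,0,0],0],
    [[0,0,0],0],
    [[0,0,0],0],
    [[0,0,0],0],
    [[0,0,0],0],
    [[0,0,0],0],
    [[0,0,0],0]
  ],
  "gripper": -1
}}

```text
time_s: 10.0
tcp_pos: [0.6817, 0.0196, 0.0112]
ee_rot: [[0.159, -0.987, 0.001], [-0.987, -0.159, -0.0], [0.0, -0.001, -1.0]]
wrist_force: [-0.5, 0.8, 1.1]
gripper_width: 0.267
```

```bash
python3 - <<'E'
from h import *
s=r.sense(); p=s['tcp_pos']; R=s['ee_rot']
Q=[p,p-R[:,2]*.026,p-R[:,2]*.07]
def mk(im,u,x0,y0,w,h,f):
    c=cv2.resize(im[y0:y0+h,x0:x0+w,::-1],None,fx=f,fy=f,interpolation=cv2.INTER_CUBIC).copy()
    for i,q in enumerate(u):
        pt=tuple(int(k) for k in ((q-[x0,y0])*f)); cv2.circle(c,pt,3,(0,255,0),1)
    return c
a=r.capture('scene'); go(.681,.0196,.01,-80.9)
cv2.imwrite('pics/c5.png',mk(a,proj('scene',Q),180,220,100,100,5))
E
```

```text
go [-0.01, 0.07, 0.12] twist 0.0 now [0.6817 0.0196 0.0112] yaw -80.86 t 10.05 F [-0.7 -0.5  0.4] w 23.1
```

View pics/c5.png

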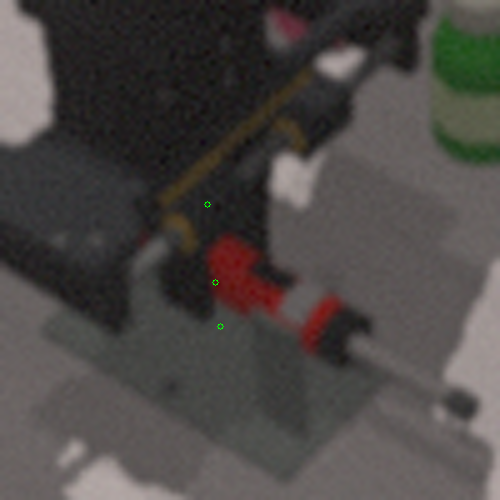

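Request:
{"api": "carry_out", "payload": {
  "steps": [
    [[0,0.6,0],0],
    [[0,1.2,0],0],
    [[0,1.8,0],0],
    [[0,2.4,0],0],
    [[0,3.0,0],0],
    [[0,3.4,0],0],
    [[0,3.4,0],0],
    [[0,3.4,-1.5],0],
    [[0,3.4,-3],0],
    [[0,3.4,-5],0],
    [[0,3.4,-8],0],
    [[0,3.4,-12],0],
    [[0,3.4,-16],0],
    [[0,3.4,-19],0],
    [[0,3.4,-20],0],
    [[0,3.4,-20],0]
  ]
}}

```text
time_s: 11.65
tcp_pos: [0.6488, 0.0144, 0.2136]
ee_rot: [[0.159, -0.987, 0.006], [-0.987, -0.159, 0.001], [-0.0, -0.006, -1.0]]
wrist_force: [0.6, 0.3, -1.3]
gripper_width: 0.267
```

```bash
python3 - <<'E'
from h import *
go(.5218,.2602,.21,-77.5)
E
```

```text
go [-26.28, 8.63, 0.31] twist -3.4 now [0.6488 0.0144 0.2136] yaw -80.87 t 11.65 F [ 0.6  0.3 -1.3] w 23.3
```

Request:
{"api": "carry_out", "payload": {
  "steps": [
    [[-4,1.3,0.3],-1],
    [[-8,2.6,0.3],-2],
    [[-12,4,0.3],-3.4],
    [[-16,5.3,0.3],-3.4],
    [[-20,6.6,0.3],-3.4],
    [[-23.5,7.7,0.3],-3.4],
    [[-25.5,8.4,0.3],-3.4],
    [[-26.3,8.6,0.3],-3.4],
    [[-26.3,8.6,0.3],-3.4],
    [[-26.3,8.6,0.3],-3.4],
    [[-26.3,8.6,0.3],-3.4]
  ]
}}

```text
time_s: 12.75
tcp_pos: [0.5224, 0.2593, 0.2096]
ee_rot: [[0.216, -0.976, 0.005], [-0.976, -0.216, 0.0], [0.001, -0.005, -1.0]]
wrist_force: [0.3, -0.3, -0.8]
gripper_width: 0.269
```

```bash
python3 - <<'E'
from h import *
save('wrist','w6'); rect('wrist','buffet_tray',.012); places('wrist',['buffet_tray','lighter_mid'])
w=r.capture('scene'); rect('scene','buffet_tray',.012); places('scene',['buffet_tray','lighter_mid'])
# predicted tray corners in the wrist picture, lighter mid / ends at estimated pose
a=np.radians(12.5); A=np.array([[np.cos(a),-np.sin(a)],[np.sin(a),np.cos(a)]])
C=np.array([[.0935,.114],[.0935,-.114],[-.0935,-.114],[-.0935,.114]])@A.T+[.4725,.277]
P=np.c_[C,np.full(4,.014)]
s=r.sense();p=s['tcp_pos'];h=p[2]+.039
e=-np.array(s['ee_rot'])[:,0]; L=[np.r_[(p+e*t)[:2],h] for t in(-.072,0,.126)]
im=cv2.imread('pics/w6.png'); sc=w[...,::-1].copy()
for cam,I in(('wrist',im),('scene',sc)):
    u=proj(cam,np.vstack([P,L])).astype(int)
    for q in u: cv2.circle(I,tuple(q.tolist()),4,(0,255,0),1)
cv2.imwrite('pics/w6m.png',cv2.resize(np.hstack([im,sc]),(800,300),interpolation=cv2.INTER_AREA))
go(.5218,.2602,.21,-77.5)
E
```

```text
wrist buffet_tray 0.57 centroid [0.4637 0.2339] rect c [478.4 256. ] size [189.5 204.9] ang 12.1
wrist buffet_tray [([0.471, 0.276, 0.002], 0.79)]
wrist lighter_mid [([0.523, 0.262, 0.25], 0.95)]
scene buffet_tray 0.66 centroid [0.4785 0.2834] rect c [474.6 276.7] size [197.3 250.8] ang 12.8
scene buffet_tray [([0.472, 0.278, -0.001], 0.93)]
scene lighter_mid [([0.518, 0.261, 0.25], 0.7)]
go [-0.01, 0.04, 0.02] twist 0.0 now [0.5222 0.2602 0.2102] yaw -77.49 t 13.15 F [ 1.1  0.7 -0.8] w 23.2
```

View pics/w6m.png

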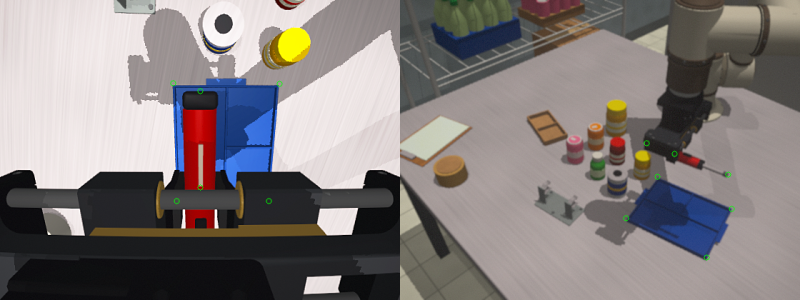

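Request:
{"api": "carry_out", "payload": {
  "steps": [
    [[0,0,3],0],
    [[0,0,7],0],
    [[0,0,11],0],
    [[0,0,14.5],0],
    [[0,0,17.5],0],
    [[0,0,19.5],0],
    [[0,0,21],0],
    [[0,0,22],0],
    [[0,0,22.6],0],
    [[0,0,22.9],0],
    [[0,0,22.9],0],
    [[0,0,22.9],0]
  ]
}}

```text
time_s: 14.35
tcp_pos: [0.524, 0.2608, -0.018]
ee_rot: [[0.217, -0.976, 0.007], [-0.976, -0.217, 0.002], [-0.0, -0.007, -1.0]]
wrist_force: [0.0, 0.1, 0.0]
gripper_width: 0.269
```

Release to about 45 mm, then lift.

Request:
{"api": "carry_out", "payload": {
  "steps": [
    [[0,0,0.2],0],
    [[0,0,0.2],0],
    [[0,0,0.2],0],
    [[0,0,0.2],0],
    [[0,0,0.2],0],
    [[0,0,0],0],
    [[0,0,-1],0],
    [[0,0,-3],0],
    [[0,0,-6],0],
    [[0,0,-10],0],
    [[0,0,-14],0],
    [[0,0,-18],0],
    [[0,0,-21],0],
    [[0,0,-23],0],
    [[0,0,-23],0],
    [[0,0,-23],0]
  ],
  "gripper": -0.05
}}

```text
time_s: 15.95
tcp_pos: [0.522, 0.2603, 0.2124]
ee_rot: [[0.217, -0.976, 0.007], [-0.976, -0.217, 0.003], [-0.001, -0.008, -1.0]]
wrist_force: [1.4, 1.0, -0.9]
gripper_width: 0.475
```

```bash
python3 - <<'E'
from h import *
save('top','top7'); places('top',['lighter_mid','fuel_tin_mid','mustard_jar_mid']); rect('top','lighter_mid',.015)
go(.528,.089,.21,-45)
E
```

```text
top lighter_mid [([0.526, 0.263, 0.018], 0.76)]
top fuel_tin_mid [([0.481, -0.291, 0.002], 0.73), ([0.529, 0.091, 0.04], 0.56)]
top mustard_jar_mid [([0.43, 0.096, 0.04], 0.77), ([0.318, -0.106, 0.05], 0.7), ([0.517, 0.008, 0.041], 0.43)]
top lighter_mid 0.59 centroid [0.5254 0.261 ] rect c [525.8 261.1] size [ 26.7 146.7] ang 12.1
go [16.83, 3.12, 0.07] twist -32.5 now [0.522  0.26   0.2107] yaw -77.48 t 16.2 F [ 0.3  0.3 -0.3] w 41.3
```

View pics/top7.png

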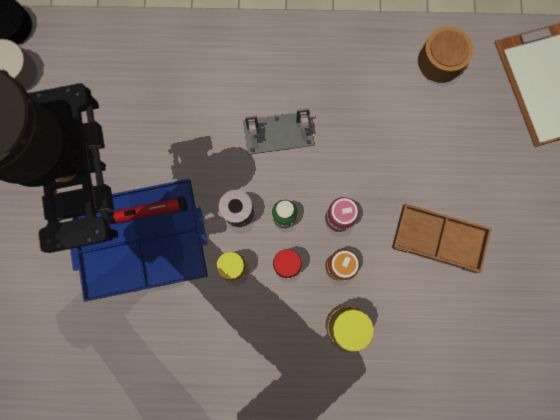

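Lighter is lying in the long compartment. Tin next.

Request:
{"api": "carry_out", "payload": {
  "steps": [
    [[4,0.8,0],-8],
    [[8,1.5,0],-16],
    [[12,2.2,0],-24],
    [[15.5,2.9,0],-32],
    [[16.8,3.1,0],-32.5],
    [[16.8,3.1,2],-32.5],
    [[16.8,3.1,5],-32.5],
    [[16.8,3.1,9],-32.5],
    [[16.8,3.1,12],-32.5],
    [[16.8,3.1,14.5],-32.5],
    [[16.8,3.1,16.5],-32.5],
    [[16.8,3.1,18],-32.5],
    [[16.8,3.1,19.5],-32.5],
    [[16.8,3.1,20.5],-32.5],
    [[16.8,3.1,21.4],-32.5],
    [[16.8,3.1,21.9],-32.5],
    [[16.8,3.1,21.9],-32.5],
    [[16.8,3.1,21.9],-32.5]
  ],
  "gripper": 0.72
}}

```text
time_s: 18.0
tcp_pos: [0.5296, 0.0895, -0.008]
ee_rot: [[0.707, -0.707, 0.006], [-0.707, -0.707, 0.001], [0.004, -0.005, -1.0]]
wrist_force: [-0.3, -0.1, 0.5]
gripper_width: 0.863
```

Request:
{"api": "carry_out", "payload": {
  "steps": [
    [[0,0,0],0],
    [[0,0,0],0],
    [[0,0,0],0],
    [[0,0,0],0],
    [[0,0,0],0]
  ],
  "gripper": -1
}}

```text
time_s: 18.5
tcp_pos: [0.5295, 0.0894, -0.0076]
ee_rot: [[0.708, -0.707, 0.006], [-0.707, -0.708, 0.0], [0.004, -0.004, -1.0]]
wrist_force: [-1.2, -1.2, 3.6]
gripper_width: 0.663
```

Request:
{"api": "carry_out", "payload": {
  "steps": [
    [[0,0,0],0],
    [[0,0,-1],0],
    [[0,0,-3],0],
    [[0,0,-6],0],
    [[0,0,-9],0],
    [[-1,-0.3,-11],0],
    [[-4,-1.4,-12],0],
    [[-8,-2.7,-12],0],
    [[-12,-4.1,-12],0],
    [[-16,-5.4,-12],0],
    [[-20,-6.8,-12],0],
    [[-23,-7.8,-12],0],
    [[-24.5,-8.3,-11],0],
    [[-24.5,-8.3,-9],0],
    [[-24.5,-8.3,-7],0],
    [[-24.5,-8.3,-5],0],
    [[-24.5,-8.3,-3.5],0],
    [[-24.5,-8.3,-2.5],0],
    [[-24.5,-8.3,-2],0],
    [[-24.5,-8.3,-2],0]
  ]
}}

```text
time_s: 20.5
tcp_pos: [0.4146, 0.3208, 0.0114]
ee_rot: [[0.707, -0.707, 0.005], [-0.707, -0.707, -0.001], [0.004, -0.003, -1.0]]
wrist_force: [-0.3, -0.4, -1.5]
gripper_width: 0.662
```

```bash
python3 - <<'E'
from h import *
r.capture('scene'); places('scene',['fuel_tin_mid']); go(.4145,.3215,-.003,-45)
E
```

```text
scene fuel_tin_mid [([0.415, 0.322, 0.057], 0.9), ([0.52, -0.099, 0.045], 0.22)]
go [-0.04, 0.05, 1.54] twist 0.0 now [0.4151 0.3216 0.0124] yaw -44.96 t 20.6 F [-0.6  0.1 -1.4] w 57.5
```

Request:
{"api": "carry_out", "payload": {
  "steps": [
    [[0,0,0.5],0],
    [[0,0,1],0],
    [[0,0,1.4],0],
    [[0,0,1.5],0],
    [[0,0,1.5],0],
    [[0,0,1.5],0]
  ]
}}

```text
time_s: 21.2
tcp_pos: [0.4153, 0.3217, -0.0025]
ee_rot: [[0.708, -0.707, 0.007], [-0.707, -0.708, 0.001], [0.004, -0.006, -1.0]]
wrist_force: [-0.5, 0.4, -2.7]
gripper_width: 0.662
```

Request:
{"api": "carry_out", "payload": {
  "steps": [
    [[0,0,0],0],
    [[0,0,0],0],
    [[0,0,0],0],
    [[0,0,-1],0],
    [[0,0,-3],0],
    [[0,0,-6],0],
    [[0,0,-10],0],
    [[0,0,-14],0],
    [[0,0,-14],0],
    [[0,0,-14],0]
  ],
  "gripper": 0.72
}}

```text
time_s: 22.2
tcp_pos: [0.4145, 0.3219, 0.1392]
ee_rot: [[0.707, -0.707, 0.008], [-0.707, -0.707, 0.004], [0.003, -0.009, -1.0]]
wrist_force: [-0.3, 0.8, -0.5]
gripper_width: 0.857
```

```bash
python3 - <<'E'
from h import *
r.capture('scene'); places('scene',['fuel_tin_mid','mustard_jar_mid']); r.capture('wrist');places('wrist',['mustard_jar_mid','fuel_tin_mid']); go(.426,.0955,-.008,-45)
E
```

```text
scene fuel_tin_mid [([0.415, 0.32, 0.038], 0.74)]
scene mustard_jar_mid [([0.323, -0.106, 0.057], 0.86), ([0.422, 0.093, 0.04], 0.85)]
wrist mustard_jar_mid [([0.425, 0.097, 0.04], 0.55)]
wrist fuel_tin_mid [([0.528, 0.263, 0.014], 0.27)]
go [16.72, 15.14, 14.45] twist 0.0 now [0.4139 0.3209 0.1363] yaw -44.96 t 22.5 F [ 0.5 -0.7 -0.2] w 74.9
```

Request:
{"api": "carry_out", "payload": {
  "steps": [
    [[4,3.6,0],0],
    [[7.5,6.8,0],0],
    [[11,10,0],0],
    [[14.5,13.1,0],0],
    [[16.7,15.2,0],0],
    [[16.7,15.2,2],0],
    [[16.7,15.2,5],0],
    [[16.7,15.2,8],0],
    [[16.7,15.2,10],0],
    [[16.7,15.2,11.5],0],
    [[16.7,15.2,13],0],
    [[16.7,15.2,14],0],
    [[16.7,15.2,14.4],0],
    [[16.7,15.2,14.4],0],
    [[16.7,15.2,14.4],0]
  ]
}}

```text
time_s: 24.0
tcp_pos: [0.4259, 0.0955, -0.0071]
ee_rot: [[0.708, -0.706, 0.006], [-0.706, -0.708, -0.0], [0.004, -0.004, -1.0]]
wrist_force: [-0.2, 0.8, -0.2]
gripper_width: 0.858
```

Request:
{"api": "carry_out", "payload": {
  "steps": [
    [[0,0,0],0],
    [[0,0,0],0],
    [[0,0,0],0],
    [[0,0,0],0],
    [[0,0,0],0],
    [[0,0,0],0]
  ],
  "gripper": -1
}}

```text
time_s: 24.6
tcp_pos: [0.4254, 0.0952, -0.0069]
ee_rot: [[0.708, -0.706, 0.005], [-0.706, -0.708, -0.001], [0.004, -0.003, -1.0]]
wrist_force: [-2.1, -0.7, 4.8]
gripper_width: 0.57
```

```bash
python3 - <<'E'
from h import *
go(.4387,.2121,-.003,-45)
E
```

```text
go [-7.32, -9.21, -0.4] twist 0.1 now [ 0.4254  0.0952 -0.0069] yaw -44.94 t 24.6 F [-2.1 -0.7  4.8] w 49.6
```

Request:
{"api": "carry_out", "payload": {
  "steps": [
    [[0,0,0],0],
    [[0,0,-1],0],
    [[0,0,-3],0],
    [[0,0,-6],0],
    [[-1,-1.3,-8],0],
    [[-3,-3.8,-8],0],
    [[-5,-6.3,-8],0],
    [[-6.5,-8.2,-8],0],
    [[-7.3,-9.2,-8],0],
    [[-7.3,-9.2,-7],0],
    [[-7.3,-9.2,-5.5],0],
    [[-7.3,-9.2,-4],0],
    [[-7.3,-9.2,-3],0],
    [[-7.3,-9.2,-2],0],
    [[-7.3,-9.2,-1.2],0],
    [[-7.3,-9.2,-0.7],0],
    [[-7.3,-9.2,-0.4],0],
    [[-7.3,-9.2,-0.4],0],
    [[-7.3,-9.2,-0.4],0]
  ]
}}

```text
time_s: 26.5
tcp_pos: [0.439, 0.2121, -0.0027]
ee_rot: [[0.708, -0.706, 0.006], [-0.706, -0.708, -0.001], [0.004, -0.003, -1.0]]
wrist_force: [-0.3, 0.7, -1.8]
gripper_width: 0.568
```

Request:
{"api": "carry_out", "payload": {
  "steps": [
    [[0,0,0],0],
    [[0,0,0],0],
    [[0,0,0],0],
    [[0,0,0],0],
    [[0,0,-1],0],
    [[0,0,-3],0],
    [[0,0,-6],0],
    [[0,0,-10],0],
    [[0,0,-15],0],
    [[0,0,-20],0],
    [[0,0,-20],0],
    [[0,0,-20],0]
  ],
  "gripper": 0.7
}}

```text
time_s: 27.7
tcp_pos: [0.4381, 0.2126, 0.1994]
ee_rot: [[0.708, -0.706, 0.008], [-0.706, -0.708, 0.003], [0.004, -0.008, -1.0]]
wrist_force: [-0.2, 0.5, -0.8]
gripper_width: 0.848
```

```bash
python3 - <<'E'
from h import *
save('top','top8'); places('top',N[:5]+N[7:8]); r.capture('scene'); places('scene',N[:5]+N[7:8]); rect('scene','drinks_carrier',.018); go(.5215,-.096,-.008,-45)
E
```

```text
top fuel_tin_mid [([0.68, 0.015, 0.002], 0.66), ([0.416, 0.322, 0.04], 0.65)]
top mustard_jar_mid [([0.316, -0.107, 0.052], 0.79), ([0.441, 0.214, 0.042], 0.66)]
top pink_can_mid []
top green_bottle_mid [([0.518, 0.01, 0.042], 0.59)]
top lighter_mid [([0.528, 0.26, 0.018], 0.68)]
top drinks_carrier [([0.485, -0.289, 0.0], 0.7)]
scene fuel_tin_mid [([0.415, 0.318, 0.039], 0.61)]
scene mustard_jar_mid [([0.322, -0.106, 0.058], 0.8), ([0.433, 0.212, 0.044], 0.67)]
scene pink_can_mid [([0.516, -0.096, 0.042], 0.83)]
scene green_bottle_mid [([0.521, 0.006, 0.041], 0.55)]
scene lighter_mid [([0.524, 0.261, 0.019], 0.8), ([0.425, -0.102, 0.044], 0.32)]
scene drinks_carrier [([0.484, -0.289, -0.001], 0.8), ([0.432, -0.003, 0.039], 0.36)]
scene drinks_carrier 0.79 centroid [ 0.4907 -0.2768] rect c [ 488.6 -280.6] size [190.6  94. ] ang 74.1
go [27.6, 15.98, 20.59] twist 0.1 now [0.4379 0.2122 0.1973] yaw -44.93 t 28.45 F [-0.2  0.3 -0.6] w 74.1
```

View pics/top8.png

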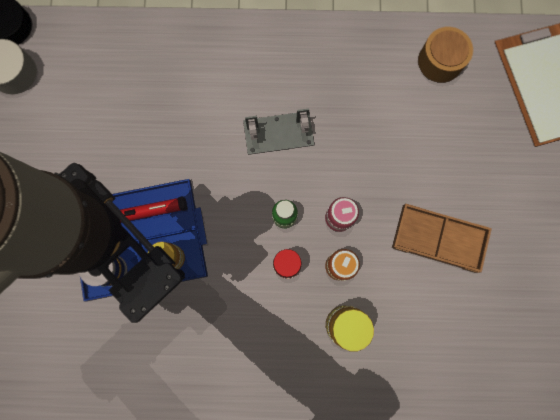

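Request:
{"api": "carry_out", "payload": {
  "steps": [
    [[4,2.3,0],0],
    [[8,4.7,0],0],
    [[12,7,0],0],
    [[16,9.4,0],0],
    [[20,11.7,0],0],
    [[24,14,0],0],
    [[27.5,16.1,0],0],
    [[27.5,16.1,2],0],
    [[27.5,16.1,6],0],
    [[27.5,16.1,10],0],
    [[27.5,16.1,13.5],0],
    [[27.5,16.1,16],0],
    [[27.5,16.1,18],0],
    [[27.5,16.1,19.5],0],
    [[27.5,16.1,20.3],0],
    [[27.5,16.1,20.6],0],
    [[27.5,16.1,20.6],0],
    [[27.5,16.1,20.6],0]
  ]
}}

```text
time_s: 30.25
tcp_pos: [0.5207, -0.0961, -0.0073]
ee_rot: [[0.708, -0.706, 0.007], [-0.706, -0.708, -0.001], [0.005, -0.005, -1.0]]
wrist_force: [-0.5, 0.9, 0.3]
gripper_width: 0.853
```

Request:
{"api": "carry_out", "payload": {
  "steps": [
    [[0,0,0],0],
    [[0,0,0],0],
    [[0,0,0],0],
    [[0,0,0],0],
    [[0,0,0],0],
    [[0,0,0],0]
  ],
  "gripper": -1
}}

```text
time_s: 30.85
tcp_pos: [0.5205, -0.0962, -0.007]
ee_rot: [[0.708, -0.706, 0.007], [-0.706, -0.708, -0.001], [0.005, -0.004, -1.0]]
wrist_force: [-1.0, -1.0, 4.5]
gripper_width: 0.604
```

```bash
python3 - <<'E'
from h import *
go(.4742,-.3266,-.002,-45)
E
```

```text
go [12.99, 19.58, -0.51] twist 0.1 now [ 0.5205 -0.0962 -0.007 ] yaw -44.91 t 30.85 F [-1.  -1.   4.5] w 52.6
```

Request:
{"api": "carry_out", "payload": {
  "steps": [
    [[0,0,0],0],
    [[0,0,-1],0],
    [[0,0,-3],0],
    [[0,0,-6],0],
    [[0,0,-10],0],
    [[2,3,-12],0],
    [[4,6,-12],0],
    [[6.5,9.8,-12],0],
    [[9,13.6,-12],0],
    [[11.5,17.3,-12],0],
    [[13,19.6,-12],0],
    [[13,19.6,-10],0],
    [[13,19.6,-8],0],
    [[13,19.6,-6],0],
    [[13,19.6,-5],0],
    [[13,19.6,-4],0],
    [[13,19.6,-4],0],
    [[13,19.6,-4],0]
  ]
}}

```text
time_s: 32.65
tcp_pos: [0.4745, -0.3269, 0.0335]
ee_rot: [[0.708, -0.706, 0.008], [-0.706, -0.709, -0.001], [0.006, -0.004, -1.0]]
wrist_force: [0.5, 0.2, -0.7]
gripper_width: 0.603
```

```bash
python3 - <<'E'
from h import *
a=r.capture('scene')[...,::-1].copy(); places('scene',['pink_can_mid','drinks_carrier']); t=r.capture('top')[...,::-1].copy(); places('top',['drinks_carrier','pink_can_mid'])
th=np.radians(-15); A=np.array([[np.cos(th),-np.sin(th)],[np.sin(th),np.cos(th)]])
C=np.array([[.042,.082],[.042,-.082],[-.042,-.082],[-.042,.082],[0,.04],[0,-.04]])@A.T+[.4845,-.288]
P=np.c_[C,[.02]*4+[.004]*2]
out=[]
for cam,I in(('scene',a),('top',t)):
    u=proj(cam,P); x0,y0=(u.mean(0)-50).astype(int)
    c=cv2.resize(I[y0:y0+100,x0:x0+100],None,fx=4,fy=4,interpolation=cv2.INTER_CUBIC)
    for q in u: cv2.circle(c,tuple(int(k) for k in (q-[x0,y0]+.5)*4),4,(0,255,0),1)
    out.append(c)
cv2.imwrite('pics/c9.png',np.hstack(out)); go(.4742,-.3266,-.002,-45)
E
```

```text
scene pink_can_mid [([0.476, -0.33, 0.085], 0.56)]
scene drinks_carrier [([0.486, -0.289, 0.0], 0.77), ([0.521, 0.006, 0.045], 0.6)]
top drinks_carrier []
top pink_can_mid []
go [-0.04, -0.0, 3.55] twist 0.1 now [ 0.4742 -0.3269  0.0335] yaw -44.91 t 32.95 F [ 0.3  0.1 -1.9] w 52.5
```

View pics/c9.png

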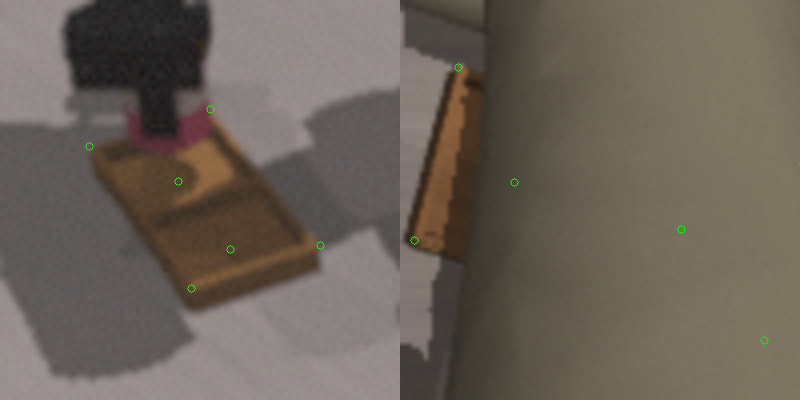

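Request:
{"api": "carry_out", "payload": {
  "steps": [
    [[0,0,0.8],0],
    [[0,0,1.6],0],
    [[0,0,2.3],0],
    [[0,0,2.9],0],
    [[0,0,3.3],0],
    [[0,0,3.5],0],
    [[0,0,3.5],0],
    [[0,0,3.5],0]
  ]
}}

```text
time_s: 33.75
tcp_pos: [0.4747, -0.327, -0.0013]
ee_rot: [[0.708, -0.706, 0.008], [-0.706, -0.708, -0.001], [0.007, -0.005, -1.0]]
wrist_force: [0.7, -0.4, -1.6]
gripper_width: 0.605
```

Request:
{"api": "carry_out", "payload": {
  "steps": [
    [[0,0,0],0],
    [[0,0,0],0],
    [[0,0,0],0],
    [[0,0,0],0],
    [[0,0,-1],0],
    [[0,0,-3],0],
    [[0,0,-6],0],
    [[0,0,-10],0],
    [[0,0,-15],0],
    [[0,0,-20],0],
    [[0,0,-20],0],
    [[0,0,-20],0]
  ],
  "gripper": 0.6
}}

```text
time_s: 34.95
tcp_pos: [0.4736, -0.3268, 0.2011]
ee_rot: [[0.708, -0.706, 0.013], [-0.706, -0.708, -0.003], [0.011, -0.007, -1.0]]
wrist_force: [0.2, 0.2, -0.4]
gripper_width: 0.798
```

```bash
python3 - <<'E'
from h import *
r.capture('scene'); places('scene',['pink_can_mid','green_bottle_mid']); r.capture('top'); places('top',['green_bottle_mid'])
go(.5195,.0065,-.008,-105)
E
```

```text
scene pink_can_mid [([0.476, -0.326, 0.046], 0.88)]
scene green_bottle_mid [([0.521, 0.006, 0.044], 0.87)]
top green_bottle_mid [([0.518, 0.008, 0.042], 0.75)]
go [-20.24, -26.84, 20.53] twist 60.1 now [ 0.4723 -0.3264  0.1972] yaw -44.91 t 35.2 F [-0.3 -0.1 -0.4] w 69.3
```

Request:
{"api": "carry_out", "payload": {
  "steps": [
    [[-3,-4,0],8],
    [[-6,-8,0],16],
    [[-9,-12,0],24],
    [[-12,-16,0],32],
    [[-15,-20,0],40],
    [[-18,-24,0],48],
    [[-20.2,-26.8,0],56],
    [[-20.2,-26.8,1],60],
    [[-20.2,-26.8,3],60],
    [[-20.2,-26.8,6],60],
    [[-20.2,-26.8,9],60],
    [[-20.2,-26.8,11.5],60],
    [[-20.2,-26.8,13.5],60],
    [[-20.2,-26.8,15.5],60],
    [[-20.2,-26.8,17.2],60],
    [[-20.2,-26.8,18.7],60],
    [[-20.2,-26.8,19.8],60],
    [[-20.2,-26.8,20.5],60],
    [[-20.2,-26.8,20.5],60],
    [[-20.2,-26.8,20.5],60]
  ]
}}

```text
time_s: 37.2
tcp_pos: [0.5198, 0.006, -0.0075]
ee_rot: [[-0.257, -0.966, 0.006], [-0.966, 0.257, -0.0], [-0.001, -0.006, -1.0]]
wrist_force: [-0.7, 0.2, 0.5]
gripper_width: 0.799
```

Request:
{"api": "carry_out", "payload": {
  "steps": [
    [[0,0,0],0],
    [[0,0,0],0],
    [[0,0,0],0],
    [[0,0,0],0],
    [[0,0,0],0],
    [[0,0,0],0]
  ],
  "gripper": -1
}}

```text
time_s: 37.8
tcp_pos: [0.5203, 0.0061, -0.007]
ee_rot: [[-0.257, -0.966, 0.007], [-0.966, 0.257, -0.0], [-0.002, -0.007, -1.0]]
wrist_force: [-0.7, 0.6, 3.2]
gripper_width: 0.519
```

```bash
python3 - <<'E'
from h import *
go(.4952,-.249,-.002,-105)
E
```

```text
go [25.3, -4.12, -0.51] twist 0.1 now [ 0.5203  0.0061 -0.007 ] yaw -104.88 t 37.8 F [-0.7  0.6  3.2] w 45.2
```

Request:
{"api": "carry_out", "payload": {
  "steps": [
    [[0,0,0],0],
    [[0,0,-1],0],
    [[0,0,-3],0],
    [[0,0,-6],0],
    [[1,0,-10],0],
    [[4,-0.6,-12],0],
    [[8,-1.3,-12],0],
    [[12,-2,-12],0],
    [[16,-2.7,-12],0],
    [[20,-3.3,-12],0],
    [[23.5,-3.9,-12],0],
    [[25.3,-4.1,-11],0],
    [[25.3,-4.1,-9],0],
    [[25.3,-4.1,-7],0],
    [[25.3,-4.1,-5.5],0],
    [[25.3,-4.1,-4],0],
    [[25.3,-4.1,-3.5],0],
    [[25.3,-4.1,-3.5],0]
  ]
}}

```text
time_s: 39.6
tcp_pos: [0.494, -0.2488, 0.0273]
ee_rot: [[-0.257, -0.966, 0.005], [-0.966, 0.257, 0.0], [-0.001, -0.004, -1.0]]
wrist_force: [-0.2, -0.1, -1.7]
gripper_width: 0.526
```

```bash
python3 - <<'E'
from h import *
a=r.capture('scene')[...,::-1].copy(); places('scene',['pink_can_mid','green_bottle_mid','drinks_carrier'])
cv2.imwrite('pics/c10.png',cv2.resize(a[130:220,160:260],None,fx=5,fy=5,interpolation=cv2.INTER_CUBIC)); go(.4952,-.249,-.002,-105)
E
```

```text
scene pink_can_mid [([0.475, -0.324, 0.045], 0.52)]
scene green_bottle_mid [([0.496, -0.25, 0.079], 0.75), ([0.435, 0.21, 0.047], 0.39)]
scene drinks_carrier [([0.482, -0.288, -0.0], 0.84), ([0.413, 0.317, 0.04], 0.49)]
go [0.0, 0.05, 3.08] twist 0.1 now [ 0.4954 -0.2491  0.0288] yaw -104.87 t 39.8 F [ 0.2  0.1 -1.4] w 45.4
```

View pics/c10.png

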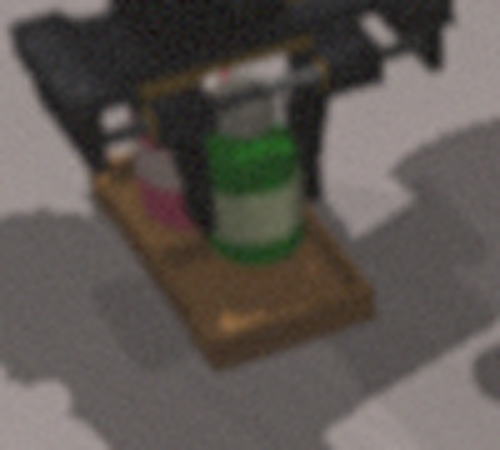

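Request:
{"api": "carry_out", "payload": {
  "steps": [
    [[0,0,0.8],0],
    [[0,0,1.6],0],
    [[0,0,2.2],0],
    [[0,0,2.7],0],
    [[0,0,3.0],0],
    [[0,0,3.1],0],
    [[0,0,3.1],0],
    [[0,0,3.1],0]
  ]
}}

```text
time_s: 40.6
tcp_pos: [0.4959, -0.2492, -0.002]
ee_rot: [[-0.256, -0.967, 0.009], [-0.967, 0.256, -0.001], [-0.002, -0.009, -1.0]]
wrist_force: [0.5, -0.2, -0.9]
gripper_width: 0.522
```

Request:
{"api": "carry_out", "payload": {
  "steps": [
    [[0,0,0],0],
    [[0,0,0],0],
    [[0,0,0],0],
    [[0,0,0],0],
    [[0,0,-1],0],
    [[0,0,-3],0],
    [[0,0,-6],0],
    [[0,0,-10],0],
    [[0,0,-15],0],
    [[4,0,-20],0],
    [[8,3,-22],0],
    [[12,6,-22],0],
    [[16,9,-22],0],
    [[20,12,-22],0],
    [[24,15,-22],0],
    [[27,17,-22],0],
    [[27,17,-22],0],
    [[27,17,-22],0]
  ],
  "gripper": 0.6
}}

```text
time_s: 42.4
tcp_pos: [0.2593, -0.4669, 0.2167]
ee_rot: [[-0.259, -0.966, 0.009], [-0.966, 0.259, -0.001], [-0.001, -0.009, -1.0]]
wrist_force: [0.0, 0.9, 0.1]
gripper_width: 0.801
```

```bash
python3 - <<'E'
from h import *
s=r.sense();print(s['time_s'],s['tcp_pos'])
a=save('scene','s11'); b=save('top','t11')
cv2.imwrite('pics/f11.png',np.hstack([cv2.resize(a[120:370,150:480,::-1],(400,303)),cv2.resize(b[90:340,60:500,::-1],(400,227)).copy() if 0 else cv2.resize(b[80:358,60:427+70,::-1],(400,303))]))
places('top'); places('scene')
E
```

```text
42.4 [ 0.25926791 -0.46686303  0.21665977]
top fuel_tin_mid [([0.416, 0.322, 0.042], 0.58)]
top mustard_jar_mid [([0.321, -0.106, 0.049], 0.72), ([0.443, 0.213, 0.044], 0.57)]
top pink_can_mid [([0.474, -0.323, 0.047], 0.75)]
top green_bottle_mid [([0.495, -0.246, 0.049], 0.9)]
top lighter_mid [([0.527, 0.262, 0.019], 0.85)]
top clip_bracket [([0.683, 0.014, 0.002], 0.7), ([0.444, 0.213, 0.043], 0.17)]
top buffet_tray [([0.472, 0.274, 0.001], 0.97)]
top drinks_carrier [([0.486, -0.288, 0.0], 0.77)]
top orange_can_mid [([0.435, -0.101, 0.038], 0.86)]
top chilli_jar_mid [([0.426, 0.0, 0.039], 0.64), ([0.472, 0.276, -0.0], 0.28)]
scene fuel_tin_mid [([0.414, 0.32, 0.037], 0.57), ([0.475, -0.329, 0.046], 0.35)]
scene mustard_jar_mid [([0.324, -0.105, 0.056], 0.86), ([0.435, 0.215, 0.044], 0.71)]
scene pink_can_mid [([0.476, -0.326, 0.045], 0.95)]
scene green_bottle_mid [([0.496, -0.248, 0.05], 0.97)]
scene lighter_mid [([0.524, 0.262, 0.017], 0.94)]
scene clip_bracket [([0.682, 0.019, 0.006], 0.84)]
scene buffet_tray []
scene drinks_carrier [([0.483, -0.286, -0.0], 0.79), ([0.432, -0.004, 0.038], 0.2)]
scene orange_can_mid [([0.427, -0.1, 0.042], 0.82)]
scene chilli_jar_mid [([0.434, -0.001, 0.039], 0.83)]
```

View pics/f11.png

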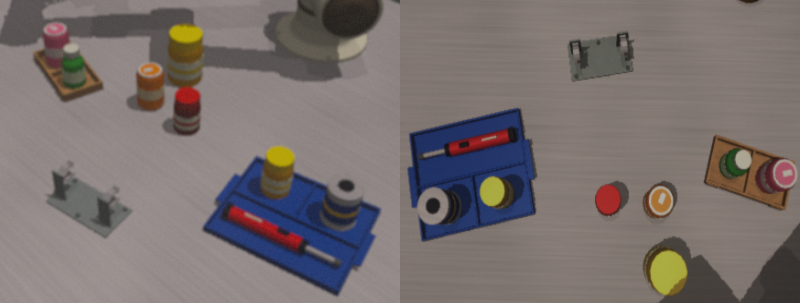

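```bash
python3 -c "
from station import r
print(r.finish_job())"
```

```text
the job is handed in; nothing more can be done
None
```

Both kits are made up and handed in at about 43 s on the robot clock, against the 115 s limit.

- **Order:** I placed the lighter, tin, small mustard jar, pink can and green bottle, in that order.
- **Final check:** The last top and scene pictures, with the arm clear, show everything as asked:
  - The lighter lies within the long compartment, nozzle included.
  - The tin and jar stand upright, one in each square compartment.
  - The can and bottle stand upright, one in each carrier cell.
  - The orange can, the chilli jar and the large mustard jar are unmoved to within about 5 mm.
- **First lighter grasp missed:** The real fingertips sit about 25–30 mm short of the reported TCP, so the gripper closed on air just above the handle without touching it. I measured the offset from the pictures, allowed for it in every later grasp, and had no other misses.
- **Network errors:** The networks gave a few false reports, mostly low-confidence, such as the tin at the carrier or the bracket and once no tray in the scene view. The pictures contradicted these. At the end the two cameras agreed on every object to within about 8 mm.
- **Forces:** The wrist-force readings at the end of each move stayed below about 6 N.

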